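# Unhook the dipping carrier and hold it over the pouring pan

### The job

Grip the steel dipping carrier by its eye, without touching the raw cup in it, lift it off the drip stand's hook and, keeping it level all the way, bring it over the middle of the grey pan, well clear of the rim, ready for me to pour glaze over the cup. Finish holding it there in the gripper, still and level: do not set it down or let go. Leave the pan and everything else on the table undisturbed, and do not force the stand.

Things in the scene. Friction and masses are not known exactly. Their poses are not given: they have to be found in the camera images.
- carrier: Steel dipping carrier, 0.4 kg, loose. Origin: centre of its tray's underside, z up; 191 mm high. Tray 108 x 108 mm, floor 6 mm above the origin, rim 14 mm high. A stirrup handle stands in its plane x = 0: 6 mm wires rise at y = +56 and -56 mm to z = 98 mm, then slope in to the eye at the top. It hangs across the hook, its x within 0.1 rad of the stand's x, underside 60 mm above the table.
- carrier_eye (a point): Middle of the carrier's upright rectangular eye, the grasp point, 165 mm above the carrier's origin, same axes. Flat bar sides 6 mm thick, 18 mm wide in x, from 41 mm below this point to 26 mm above it; outer faces 44 mm apart in y: grasp them from above, closing along y. Inside width 32 mm. The 6 mm top bar, underside 20 mm above this point, rests on the hook.
- cup: Raw unglazed cream cup, rim radius 33 mm, 68 mm high, about 0.18 kg, standing loose and upright on the carrier's tray near its middle (within about 8 mm). Origin: centre of its underside; z up. A like cup stands on the table and is not the one meant.
- stand: Steel drip stand, fixed. Origin: on the table under the hanging place; z up. Foot plate 10 mm thick, x -65 to +135, y -65 to +65 mm. Post of radius 9 mm at x = +105 mm, 247 mm high; from its top the hook runs level to the stand's -x, roughly towards the robot (turned up to 0.4 rad). Stand and pan may trade sides.
- stand_hook (a point): Where the eye rests on the stand's hook: centre of the hook's upper face, 245 mm above the table, same axes as the stand. Flat bar 18 mm wide, 5 mm thick; from x = -18 to -22 mm it turns up in a lip 12 mm high. To come off, the eye must rise more than 12 mm (25 to 60 mm is good), then move along the stand's -x by 40 mm or more.
- pan: Grey round pouring pan, an open bowl, rim radius 120 mm, 65 mm high, loose, 0.8 kg, empty. Origin: centre of its underside, on the table; z up.
- slip_jar: Bystander: jar with white cap, radius 33 mm, 85 mm high; origin at centre of underside. Stands between the stand and the pan.
- flowerpot: Bystander: tapered pot upside down, base radius 46 mm, 95 mm high; origin at centre of underside. Stands between the stand and the pan, farther from the robot.
- spare_cup: Bystander: a second raw cup, radius 33 mm, 68 mm high, on the table at the left; origin at centre of underside.
- saucer: Bystander: raw saucer, radius 50 mm, 20 mm high, on the table at the left; origin at centre of underside.
- roller: Bystander: wooden rolling pin, 260 mm long, 42 mm thick, lying at the right; origin under its middle.
Not all that is in view belongs to the job. Leave any blue or yellow look-alike of the carrier alone.

How it is judged:
By the outcome, as a careful person would: the job done as asked, in the order asked, and still so for the second after the job is handed in, while the arm keeps its last pose, push and grip.
It also fails if it takes over 43 s, if anything falls off the work surface, if the arm or the gripper's body presses on something with over 40 N, if the wrist force passes 120 N, or if a joint passes its speed limit or range.

### The arm

A 6-joint arm with a two-finger parallel gripper is mounted at the origin on the work surface. World frame = base frame: x ahead of the robot, y to its left, z up, the work surface at z = 0. Lengths are in m, angles in rad, forces in N, time in s.
With the tool pointing down it reaches from about 0.35 to 0.975 m from the base axis. Payload 7.1 kg.
Tool frame: the origin (TCP) lies on the centre line of the jaws, within the pads' length; the fingertips stand 22 mm ahead of it and the grasp point (between the pads) lies 3 mm ahead of it; z points along the fingers, y is the line along which they close (so a half turn about z gives the same grasp; the last joint's range is limited). The gripper opens to 88 mm and grips with 3 to 60 N. Pads are 20 mm wide; open, the fingers measure 115 mm over their backs; the gripper's body (75 mm by 178 mm) begins 61 mm behind the grasp point.
Start: joints at [1.247, 0.423, 1.63, -0, 1.089, -0.019], TCP at [0.188, 0.596, 0.245] pointing down, gripper open.
Joint ranges: [-3, 3], [-0.9, 2.11], [0.09, 2.58], [-1.31, 4.45], [0.11, 2.69], [-2.54, 2.54]. Speed limits (rad/s): [2.39, 2.39, 3.01, 3.14, 3.14, 3.14].

### API

Orientations are given as a rotation vector (axis times angle).
In Python, from station import sensors, imaging, job_done gives the robot as it stands. The module is installed in compiled form; this text tells all that it offers.
- The arm moves only by the tool arm_command, never from a script. Its argument "rows" is a list of rows, each a list of 2 entries, a list of its own where there are three numbers: the shift along the tool's x, y, z in m, then the turn about the tool's z in degrees. A call has exactly 10 rows; each row shifts and turns the commanded pose from where the row before left it, along the tool's axes as they then stand; what a row does not reach is not made up. A row lasts 1/8 s, in which the tool goes at most 62.5 mm and 10.7 degrees, less where a joint would pass 70% of its speed; a pose out of reach is approached as far as the arm can. A call is refused whole if a number of a shift passes 0.0625 or a number of a turn 10.7, either way. A call with a gripper value outside its range is refused whole. "hand" is the opening, from 0 (shut) to 1 (fully open), set as the call begins (left out, the last holds). The fingers move at their own pace and stop on an object; "grip_force" is the grip in N (left out, the last holds). Time passes only in rows, so rows that do not move let the fingers close, or fill a call up. It gives the time, the measured TCP pose, the force, the opening and the grip force at its end, in the units of the state.
- sensors.observe(): the state, without advancing time (a new reading comes with each control period).
- imaging.read_camera(name): name is "scene" or "top" or "wrist"; returns a dict with "image" (480x640x3 uint8, red, green, blue), "fx", "fy", "cx", "cy" (pixels), "rvec" (rotation vector, rad) and "tvec" (3), from world to camera coordinates, as OpenCV has them; the wrist camera has in their place "hand_eye" (4x4, takes a point from camera to tool coordinates, whose origin is the TCP and whose axes are the flange's). Camera axes: x right, y down, z forward; pixel columns grow to the right and rows downward; lengths in m; the calibration is good to about 2 mm. A picture is of the moment at which its call begins: read the wrist's pose just before it. There is no depth.
- job_done(): hands the job in; it is judged then, once.
Trained networks look in a picture, given as the dict that the camera call returned (one of the last four; its "shot" number tells which), for a name from the list of things; names that differ only in an ending like _2 or _b are one class to them, and where a whole thing is asked for, a point or a joint stands for the part that bears it (a point fixed in the world has none). Each returns a list of dicts, best first, with "conf" (0 to 1); they miss things now and then, are a little off and sometimes report something else, mostly with a low value. They report only what shows in the picture. A call takes as long as a camera call. They do not tell look-alikes from the thing itself.
- imaging.look_for(query, picture): "centre" ([x, y, z] in m, in world coordinates, good to about 4 mm: the middle of the surface that is visible of it).
The state is a dict: "time_s": time; "q": joint angles; "joint_vel": joint speeds; "effort": joint torques, N m; "eef_pos": TCP position; "eef_rot": TCP orientation; "ft_force": force on the tool from outside, world axes, zero at the start; "wrist_torque": the same for the moment, N m; "grip_width": finger opening in m; "finger_force": force on a finger pad.
Only numpy, scipy, OpenCV 4.12 (cv2) and the standard library are available. Lean on these libraries where they do the work, as an engineer would, in place of code of your own. Each camera call takes 0.05 s, during which the arm holds its last target. There are 200 camera calls.

## Working session

There is one attempt and no reset: what is moved stays moved. The work goes in short steps, Python scripts to look and compute and a tool call to move; the robot and the scene stay as the last step left them, time stands still between calls to the robot, and variables do not carry over. Pictures are saved under pics/ and viewed, at most 10 in all, crops included, and the job is handed in when it is done.

Besides the shell and the picture viewer there is one more tool, called after ">>>" as a command line: name --argument value ..., lists and objects as JSON in quotes. arm_command: Moves the arm, as the interface text tells. Its arguments: {"type":"object","properties":{"rows":{"type":"array","items":{"type":"array"}},"hand":{"type":"number"},"grip_force":{"type":"number"}},"required":["rows"]}

```bash
mkdir -p pics; cat > h.py <<'E'
import numpy as np, cv2
from station import sensors, imaging, job_done
def snap(n,f=None):
    p=imaging.read_camera(n)
    if f: cv2.imwrite('pics/'+f,p['image'][:,:,::-1])
    return p
def proj(p,X):
    K=np.array([[p['fx'],0,p['cx']],[0,p['fy'],p['cy']],[0,0,1]])
    return cv2.projectPoints(np.float64(X).reshape(-1,3),p['rvec'],p['tvec'],K,None)[0].reshape(-1,2)
E
python3 - <<'E'
from h import *
s=sensors.observe();print(s['time_s'],s['eef_pos'],s['eef_rot'],s['grip_width'])
for c in('scene','top'):
    p=snap(c,c+'1.png')
    for q in('carrier','carrier_eye','cup','stand','stand_hook','pan','slip_jar','flowerpot','spare_cup'):
        print(c,q,[(np.round(d['centre'],3).tolist(),round(d['conf'],2),proj(p,d['centre'])[0].astype(int).tolist()) for d in imaging.look_for(q,p)[:3]])
E
```

```text
0.0 [0.18737339 0.59571383 0.24392658] [-4.76874960e-01 -3.10494061e+00  2.33265325e-03] 0.08794292021047684
scene carrier [([0.34, 0.369, 0.01], 0.98, [456, 252]), ([0.536, 0.217, 0.075], 0.9, [402, 281]), ([0.285, -0.229, 0.012], 0.82, [272, 216])]
scene carrier_eye [([0.536, 0.218, 0.075], 0.93, [402, 281]), ([0.286, -0.228, 0.016], 0.88, [272, 215]), ([0.335, 0.366, 0.013], 0.66, [455, 250])]
scene cup [([0.531, 0.214, 0.108], 0.79, [402, 272])]
scene stand [([0.609, 0.198, 0.008], 0.66, [391, 315]), ([0.686, 0.004, 0.075], 0.45, [318, 313])]
scene stand_hook [([0.607, 0.198, 0.014], 0.75, [391, 313])]
scene pan [([0.505, -0.266, 0.028], 0.66, [242, 262])]
scene slip_jar [([0.415, -0.008, 0.062], 0.6, [331, 243])]
scene flowerpot [([0.686, 0.004, 0.071], 0.9, [318, 314])]
scene spare_cup [([0.615, 0.479, 0.045], 0.62, [494, 323])]
top carrier [([0.521, 0.198, 0.073], 0.72, [248, 225]), ([0.272, -0.227, 0.01], 0.62, [399, 319]), ([0.328, 0.368, 0.002], 0.61, [189, 295])]
top carrier_eye [([0.271, -0.224, 0.011], 0.94, [398, 319]), ([0.522, 0.196, 0.072], 0.74, [249, 224]), ([0.329, 0.363, 0.005], 0.67, [190, 295])]
top cup [([0.519, 0.208, 0.076], 0.62, [244, 225]), ([0.577, 0.194, 0.009], 0.3, [253, 210])]
top stand [([0.577, 0.192, 0.011], 0.6, [254, 210]), ([0.538, -0.256, 0.025], 0.36, [410, 225])]
top stand_hook [([0.581, 0.189, 0.006], 0.7, [255, 209]), ([0.522, 0.209, 0.08], 0.38, [244, 224])]
top pan [([0.58, 0.192, 0.012], 0.67, [254, 209]), ([0.541, -0.257, 0.027], 0.64, [410, 224]), ([0.647, -0.0, 0.092], 0.24, [321, 180])]
top slip_jar [([0.396, -0.012, 0.086], 0.62, [323, 271])]
top flowerpot []
top spare_cup [([0.629, 0.492, 0.04], 0.94, [148, 188])]
```

View pics/scene1.png

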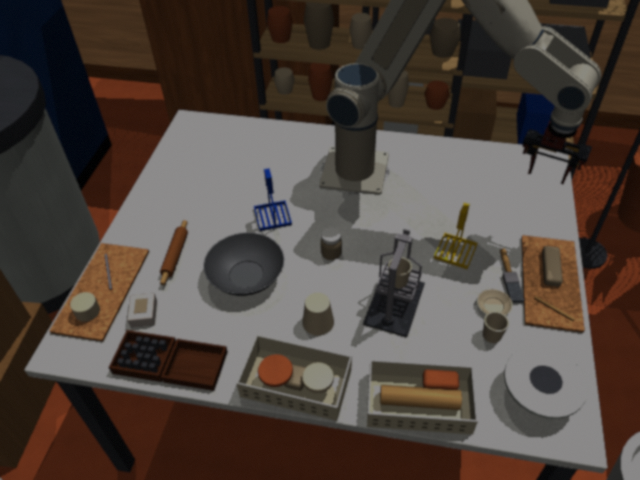

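View pics/top1.png

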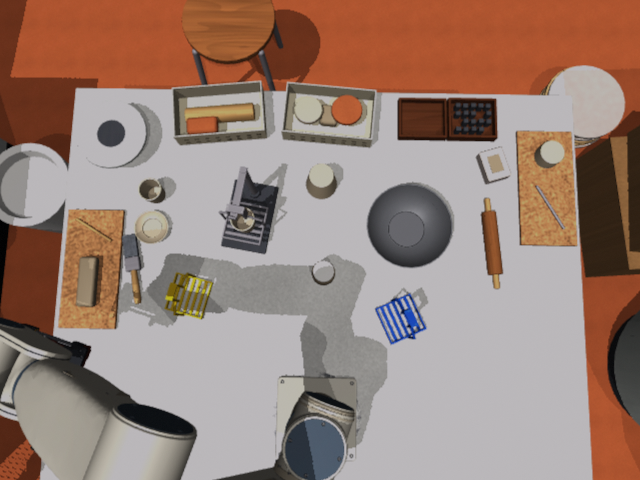

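The scene view shows three carriers: steel at scene (402,281)/top (245,225), which hangs on the stand with the cup in it; yellow at (456,250)/(190,295); and blue at (272,215)/(400,319). The steel one fits. The grey pan is at scene (243,265)/top (410,225), and the white bowl at top (112,133) is not meant. I'll confirm with a crop.

```bash
python3 - <<'E'
from h import *
t=cv2.imread('pics/top1.png')[155:265,190:310]; s=cv2.imread('pics/scene1.png')[220:340,350:450]
a=cv2.resize(t,None,fx=4,fy=4,interpolation=cv2.INTER_CUBIC);b=cv2.resize(s,None,fx=3,fy=3.6667,interpolation=cv2.INTER_CUBIC)
cv2.imwrite('pics/crop1.png',np.hstack([a,b[:440]]))
for c in('top','scene'):
    p=snap(c); print(c,{k:np.round(p[k],4).tolist() for k in('fx','cx','cy','rvec','tvec')})
E
```

```text
top {'fx': 542.4313, 'cx': 317.8536, 'cy': 241.9809, 'rvec': [2.1584, -2.118, 0.1529], 'tvec': [-0.0032, 0.4834, 1.4914]}
scene {'fx': 604.8115, 'cx': 327.829, 'cy': 242.8748, 'rvec': [1.6491, 1.9739, -0.7784], 'tvec': [0.0972, -0.2574, 2.149]}
```

View pics/crop1.png

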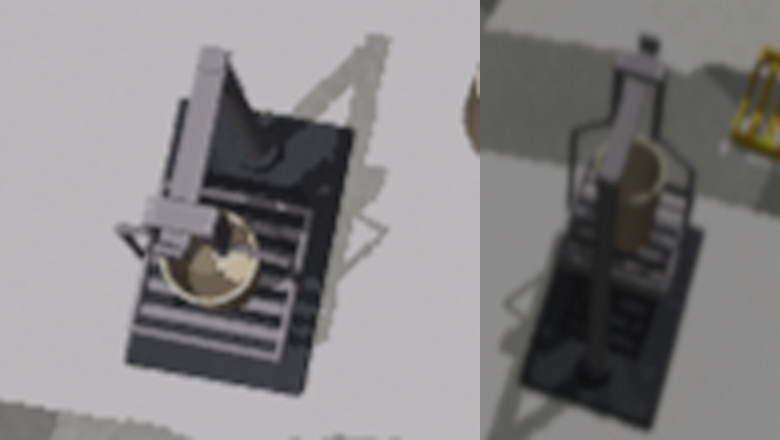

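The crop confirms it: grey steel carrier hanging on the hook with the cream cup inside. Foot plate corners are clear in both views, so I'll fit the stand, eye and pan poses.

```bash
python3 - <<'E'
from h import *
from scipy.optimize import least_squares
from scipy.spatial.transform import Rotation as R
T=snap('top');S=snap('scene')
tc=lambda a:np.array(a)/4+[190,155]-.4
sc=lambda a:(np.array(a)-[480,0])/[3,3.6667]+[350,220]-.4
F=lambda v,L:np.array([[v[0]+x*np.cos(v[2])-y*np.sin(v[2]),v[1]+x*np.sin(v[2])+y*np.cos(v[2]),z] for x,y,z in L])
# top pic: up = +x, left=+y
Lt=[(.135,.065,.01),(.135,-.065,.01),(-.065,-.065,.01),(-.065,.065,.01)]
Pt=tc([(182,97),(355,128),(302,393),(125,362)])
Ls=[(-.065,.065,.01),(.135,.065,.01),(.135,-.065,.01)]
Ps=sc([(703,230),(650,428),(523,383)])
for w in((1,0),(1,1)):
    f=lambda v:np.r_[w[0]*(proj(T,F(v,Lt))-Pt).ravel(),w[1]*(proj(S,F(v,Ls))-Ps).ravel()]
    r=least_squares(f,[.55,.2,-.1]);print(r.x,np.round(r.fun,1))
v=r.x
# eye top bar: top face corners at z=.251, hook frame, half 9 x 22
E=tc([(148,197),(213,207),(210,237),(144,228)])
g=lambda u:(proj(T,F(u,[(.009,.022,.251),(.009,-.022,.251),(-.009,-.022,.251),(-.009,.022,.251)]))-E).ravel()
u=least_squares(g,v).x;print('eye',u,g(u).round(1))
print('hook px',(proj(T,F(v,[(0,0,.245),(-.02,0,.257),(.105,0,.247)]))-[190,155])*4)
# pan: circle rim z=.065
for p,b in((T,(350,170,110,110)),(S,(190,225,110,90))):
    im=p['image'];x,y,ww,h=b;c=im[y:y+h,x:x+ww];m=(c.max(2)<(115 if p is T else 110)).astype(np.uint8)
    k=cv2.findContours(m,0,1)[0];k=max(k,key=cv2.contourArea);(cx,cy),rad=cv2.minEnclosingCircle(k);print('pan px',cx+x,cy+y,rad)
    o=least_squares(lambda q:proj(p,[(q[0],q[1],.065)])[0]-[cx+x,cy+y],[.5,-.25]).x;print(o)
s=sensors.observe();print(R.from_rotvec(s['eef_rot']).as_matrix().round(3))
E
```

```text
[ 0.52669908  0.20986234 -0.16224492] [-0.2 -0.3  0.2 -0.3  0.1  0.4 -0.1  0.1  0.  -0.   0.  -0.  -0.  -0. ]
[ 0.52751217  0.20852321 -0.16047292] [ 0.2 -0.5  0.6 -0.6  0.6  0.1  0.4 -0.1  1.3 -0.1  1.7 -0.3 -1.  -0.9]
eye [ 0.52861272  0.2093836  -0.12115564] [-0.6  0.3  0.9  0.2  0.5 -0.1 -0.8 -0.3]
hook px [[180.02193064 219.47806924]
 [170.24177729 247.10787405]
 [213.6488574   55.47002859]]
pan px 409.47368240356445 225.2105255126953 42.71217346191406
[ 0.53075315 -0.24760462]
pan px 247.0 262.0 57.489227294921875
[ 0.5322421  -0.24079577]
[[-0.954  0.3    0.   ]
 [ 0.3    0.954  0.   ]
 [ 0.     0.    -1.   ]]
```

>>> arm_command --rows '[[[0,0,-0.05],-5],[[0,0,-0.03],-5],[[-0.025,-0.022,0],0],[[-0.05,-0.044,0],0],[[-0.05,-0.044,0],0],[[-0.05,-0.044,0],0],[[-0.05,-0.044,0],0],[[-0.045,-0.04,0],0],[[-0.03,-0.026,0],0],[[0,0,0],0]]' --hand 1

```text
time_s: 2.45
eef_pos: [0.4414, 0.3059, 0.3248]
eef_rot: [0.211, 3.134, -0.0]
ft_force: [-0.1, 1.0, -0.1]
grip_width: 0.0875
finger_force: 0.0
```

```bash
python3 - <<'E'
from h import *
from scipy.spatial.transform import Rotation as R
s=sensors.observe();p=snap('wrist','w1.png')
Rt=R.from_rotvec(s['eef_rot']).as_matrix();print(s['time_s'],s['eef_pos'],Rt.round(3));print(p['hand_eye'].round(3) if hasattr(p['hand_eye'],'round') else p['hand_eye'],p['fx'])
for q in('carrier_eye','cup','stand_hook'):print(q,[(np.round(d['centre'],3),d['conf']) for d in imaging.look_for(q,p)[:2]])
E
```

```text
2.45 [0.44135689 0.30593836 0.32476973] [[-0.991  0.134  0.   ]
 [ 0.134  0.991 -0.   ]
 [-0.    -0.    -1.   ]]
[[ 0.001 -0.957 -0.29   0.079]
 [ 1.     0.001  0.001 -0.001]
 [-0.    -0.29   0.957 -0.138]
 [ 0.     0.     0.     1.   ]] 423.68672023445606
carrier_eye [(array([0.333, 0.363, 0.014]), 0.91), (array([0.516, 0.226, 0.07 ]), 0.71)]
cup [(array([0.54 , 0.21 , 0.103]), 0.79), (array([0.546, 0.216, 0.013]), 0.51)]
stand_hook [(array([0.55 , 0.214, 0.013]), 0.96)]
```

View pics/w1.png

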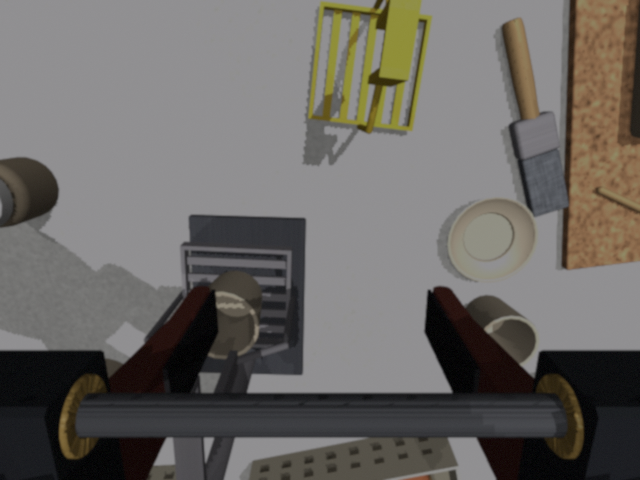

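The wrist view shows the carrier tray and cup at (238,300) and the stand foot at (248,295); the eye is hidden behind the left finger. I'll move above it and look again.

>>> arm_command --rows '[[[-0.01,-0.009,0],0],[[-0.02,-0.017,0],0],[[-0.025,-0.021,0],0],[[-0.022,-0.019,0],0],[[-0.015,-0.012,0],0],[[-0.007,-0.006,0],0],[[0,0,0],0],[[0,0,0],0],[[0,0,0],0],[[0,0,0],0]]'

```text
time_s: 3.9
eef_pos: [0.5269, 0.212, 0.3248]
eef_rot: [0.203, 3.135, 0.0]
ft_force: [-0.2, 0.8, 0.8]
grip_width: 0.0879
finger_force: 0.0
```

```bash
python3 - <<'E'
from h import *
from scipy.spatial.transform import Rotation as R
s=sensors.observe();p=snap('wrist','w2.png')
Rt=R.from_rotvec(s['eef_rot']).as_matrix();print(s['time_s'],s['eef_pos'])
np.savez('w2.npz',R=Rt,t=s['eef_pos'],H=p['hand_eye'],k=[p['fx'],p['fy'],p['cx'],p['cy']])
for q in('carrier_eye','cup','stand_hook'):print(q,[(np.round(d['centre'],3),d['conf']) for d in imaging.look_for(q,p)[:2]])
E
```

```text
3.9 [0.52690068 0.21202877 0.32477352]
carrier_eye [(array([0.376, 0.355, 0.014]), 0.83)]
cup [(array([0.526, 0.205, 0.079]), 0.74)]
stand_hook [(array([0.539, 0.209, 0.015]), 0.61)]
```

View pics/w2.png

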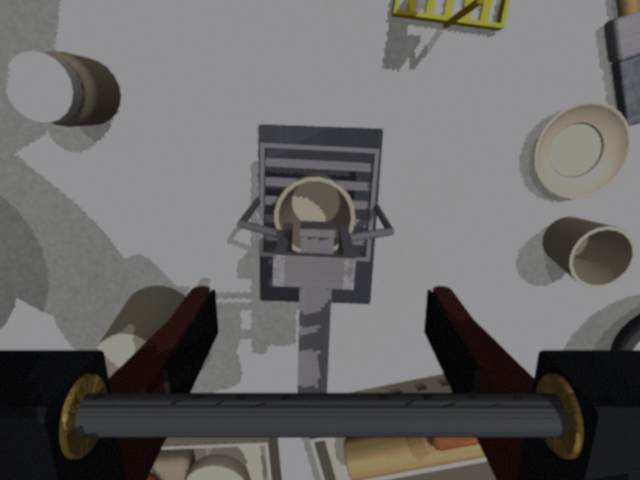

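The eye's top bar shows at columns 273–357, rows 254–289, straddling the hook at (314,300), roughly centred between the fingers. Measuring the offset.

```bash
python3 - <<'E'
import numpy as np,cv2
d=np.load('w2.npz');fx,fy,cx,cy=d['k'];H=d['H']
def ray(u,v,z):
    r=d['R']@H[:3,:3]@np.array([(u-cx)/fx,(v-cy)/fy,1]);c=d['t']+d['R']@H[:3,3]
    X=c+r*(z-c[2])/r[2];return X,(d['R'].T@(X-d['t']))
for u,v,z in((273,254,.251),(357,256,.251),(272,287,.251),(355,289,.251),(315,271,.251),(298,400,.247),(328,400,.247),(301,300,.245),(332,300,.245)):
    X,t=ray(u,v,z);print(u,v,X.round(4),t.round(4))
im=cv2.imread('pics/w2.png')[200:320,230:400];cv2.imwrite('pics/w2c.png',cv2.resize(im,None,fx=4.7,fy=4.7,interpolation=cv2.INTER_CUBIC))
E
```

```text
273 254 [0.5161 0.1873 0.251 ] [ 0.0075 -0.026   0.0738]
357 256 [0.5229 0.2311 0.251 ] [0.0065 0.0184 0.0738]
272 287 [0.5346 0.1837 0.251 ] [-0.0113 -0.0271  0.0738]
355 289 [0.5415 0.2281 0.251 ] [-0.0124  0.0178  0.0738]
315 271 [0.5284 0.208  0.251 ] [-0.002  -0.0038  0.0738]
298 400 [0.6107 0.1866 0.247 ] [-0.0864 -0.0143  0.0778]
328 400 [0.613  0.2045 0.247 ] [-0.0864  0.0037  0.0778]
301 300 [0.5469 0.1975 0.245 ] [-0.0217 -0.0118  0.0798]
332 300 [0.5492 0.2148 0.245 ] [-0.0217  0.0056  0.0798]
```

View pics/w2c.png

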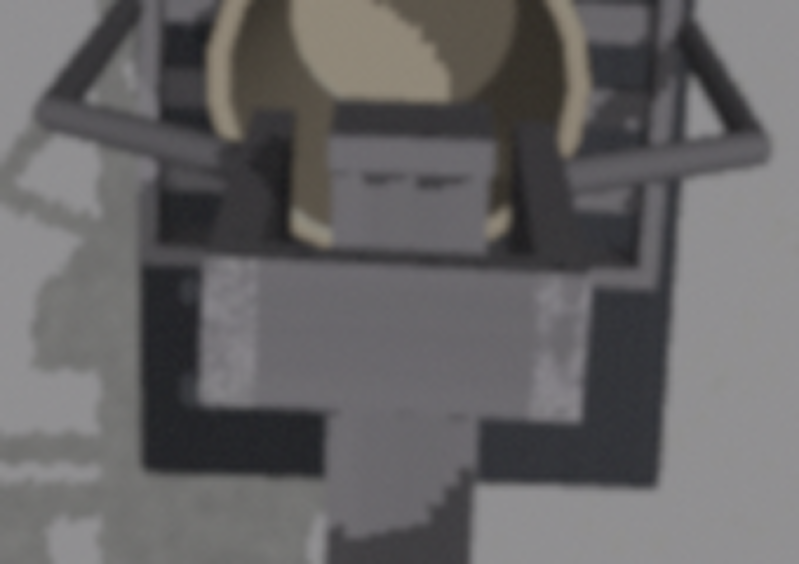

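Eye centre sits at tool offset (−2.5, −4) mm, with the eye about 1.5° off. I'll correct and descend 97 mm.

>>> arm_command --rows '[[[-0.0025,-0.004,0],1.3],[[0,0,0.008],0],[[0,0,0.015],0],[[0,0,0.018],0],[[0,0,0.018],0],[[0,0,0.016],0],[[0,0,0.012],0],[[0,0,0.007],0],[[0,0,0.003],0],[[0,0,0],0]]'

```text
time_s: 5.35
eef_pos: [0.5293, 0.2074, 0.2279]
eef_rot: [0.24, 3.132, 0.0]
ft_force: [0.3, -0.4, 0.1]
grip_width: 0.0878
finger_force: 0.0
```

```bash
python3 - <<'E'
from h import *
S=snap('scene');W=snap('wrist')
a=S['image'][200:320,340:460,::-1];b=W['image'][:,:,::-1]
cv2.imwrite('pics/d1.png',np.hstack([cv2.resize(a,(400,400),interpolation=cv2.INTER_CUBIC),cv2.resize(b[180:480,150:450],(400,400))]))
s=sensors.observe();print(s['eef_pos'],s['ft_force'])
E
```

```text
[0.52938971 0.20745702 0.22816539] [ 0.27368995 -0.80162409  0.60532939]
```

View pics/d1.png

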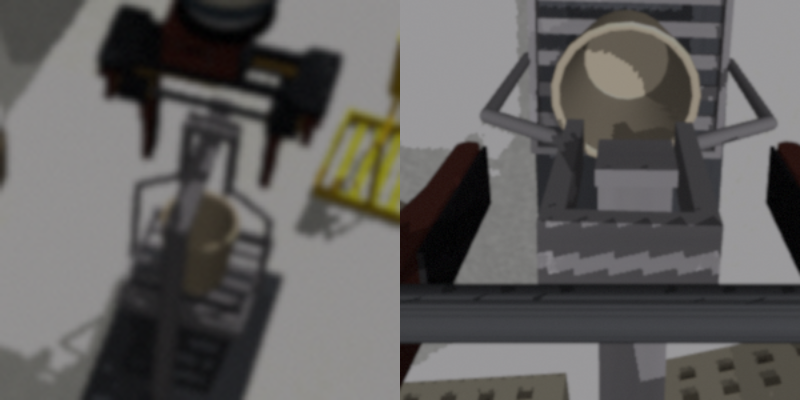

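Jaws straddle the eye symmetrically (fingers at crop x 488 and 770, eye 537–722), clear of the cup. Closing.

>>> arm_command --rows '[[[0,0,0],0],[[0,0,0],0],[[0,0,0],0],[[0,0,0],0],[[0,0,0],0],[[0,0,0],0],[[0,0,0],0],[[0,0,0],0],[[0,0,0],0],[[0,0,0],0]]' --hand 0 --grip_force 40

```text
time_s: 6.7
eef_pos: [0.5291, 0.2074, 0.2277]
eef_rot: [-0.24, -3.132, -0.0]
ft_force: [0.3, 0.6, 0.2]
grip_width: 0.044
finger_force: 40.0
```

Gripped at 44 mm with no side load. Lifting 40 mm.

>>> arm_command --rows '[[[0,0,-0.001],0],[[0,0,-0.003],0],[[0,0,-0.005],0],[[0,0,-0.007],0],[[0,0,-0.008],0],[[0,0,-0.007],0],[[0,0,-0.005],0],[[0,0,-0.003],0],[[0,0,-0.001],0],[[0,0,0],0]]'

```text
time_s: 7.95
eef_pos: [0.529, 0.2074, 0.2676]
eef_rot: [-0.24, -3.132, 0.0]
ft_force: [0.3, 0.2, -5.6]
grip_width: 0.044
finger_force: 40.0
```

```bash
python3 - <<'E'
from h import *
W=snap('wrist')['image'][:,:,::-1];S=snap('scene')['image'][190:310,340:460,::-1]
cv2.imwrite('pics/l1.png',np.hstack([cv2.resize(S,(400,400),interpolation=cv2.INTER_CUBIC),cv2.resize(W[180:480,150:450],(400,400))]))
s=sensors.observe();print(s['eef_pos'],s['ft_force'],s['wrist_torque'],s['grip_width'])
E
```

```text
[0.52895617 0.20728629 0.26740707] [ 0.15958575  0.37142063 -6.10116958] [ 0.00088074 -0.01040896  0.00414906] 0.04397990647455837
```

View pics/l1.png

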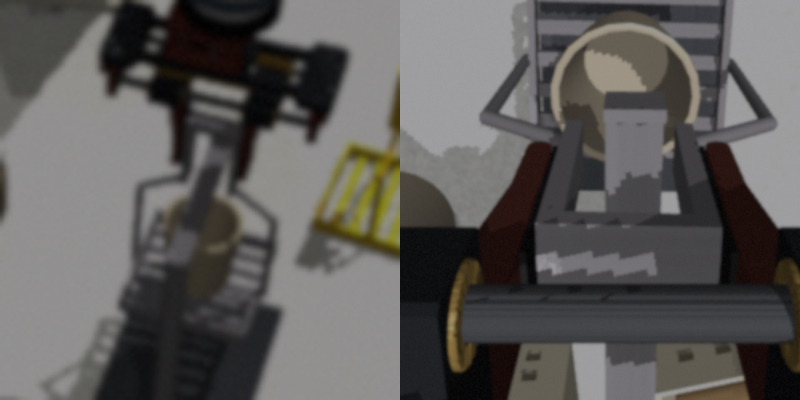

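Weight of about 5.8 N is on the gripper with near-zero moment. The eye has risen with the hook inside its opening, and the cup hasn't moved. Sliding off along the stand's −x (tool +x).

>>> arm_command --rows '[[[0.002,0,0],0],[[0.005,0,0],0],[[0.009,0,0],0],[[0.012,0,0],0],[[0.013,0,0],0],[[0.013,0,0],0],[[0.012,0,0],0],[[0.009,0,0],0],[[0.005,0,0],0],[[0.002,0,0],0]]'

```text
time_s: 9.3
eef_pos: [0.4479, 0.22, 0.2678]
eef_rot: [0.24, 3.132, 0.0]
ft_force: [0.6, 0.2, -5.5]
grip_width: 0.0437
finger_force: 40.0
```

>>> arm_command --rows '[[[0,0,-0.002],0],[[0,0,-0.005],0],[[0,0,-0.008],0],[[0,0,-0.01],0],[[0,0,-0.01],0],[[0,0,-0.01],0],[[0,0,-0.008],0],[[0,0,-0.005],0],[[0,0,-0.002],0],[[0,0,0],0]]'

```text
time_s: 10.55
eef_pos: [0.448, 0.2198, 0.3276]
eef_rot: [-0.24, -3.132, 0.0]
ft_force: [-0.2, 0.3, -5.7]
grip_width: 0.044
finger_force: 40.0
```

```bash
python3 - <<'E'
from h import *
from scipy.optimize import least_squares
s=sensors.observe();print(s['time_s'],s['eef_pos'],s['eef_rot'],s['ft_force'],s['wrist_torque'],s['q'])
T=snap('top','top2.png');S=snap('scene','sc2.png')
# pan rim (radius .12 at z=.065) fitted to dark-blob hull
a=np.linspace(0,2*np.pi,72)
ring=lambda q:np.c_[q[0]+.12*np.cos(a),q[1]+.12*np.sin(a),0*a+.065]
for p,b in((T,(350,170,110,110)),(S,(195,228,95,80))):
    x,y,w,h=b;g=p['image'][y:y+h,x:x+w].max(2)
    th,m=cv2.threshold(g,0,255,cv2.THRESH_OTSU+cv2.THRESH_BINARY_INV)
    k=max(cv2.findContours(m,0,1)[0],key=cv2.contourArea);print(th,cv2.boundingRect(k))
    bb=lambda P:np.r_[P.min(0),P.max(0)]
    t=bb(cv2.convexHull(k).reshape(-1,2)+[x,y]);
    r=least_squares(lambda q:bb(proj(p,ring(q)))-t,[.53,-.25]);print(r.x.round(4),r.fun.round(1))
    for q in('pan','slip_jar','flowerpot'):print(q,[(np.round(d['centre'],3).tolist(),round(d['conf'],2)) for d in imaging.look_for(q,p)[:2]])
E
```

```text
10.55 [0.44799527 0.21983683 0.32760223] [-2.40033229e-01 -3.13228671e+00  8.42219612e-05] [-0.19208275  0.3420681  -5.65224446] [0.01164404 0.02650349 0.02389597] [ 4.32333939e-01  1.40888076e-01  1.81666721e+00  1.37651764e-05
  1.18417029e+00 -9.85502645e-01]
129.0 (10, 13, 93, 86)
[ 0.5311 -0.2379] [ 2.7 -0.  -2.7  0.1]
pan [([0.538, -0.255, 0.027], 0.65)]
slip_jar [([0.397, -0.008, 0.087], 0.61)]
flowerpot [([0.644, -0.0, 0.094], 0.71), ([0.538, -0.259, 0.024], 0.23)]
100.0 (4, 0, 91, 80)
[ 0.5523 -0.2438] [ 3.8  9.  -3.8 -7.1]
pan [([0.505, -0.262, 0.029], 0.92)]
slip_jar [([0.415, -0.008, 0.063], 0.73)]
flowerpot [([0.687, 0.006, 0.073], 0.67)]
```

View pics/sc2.png

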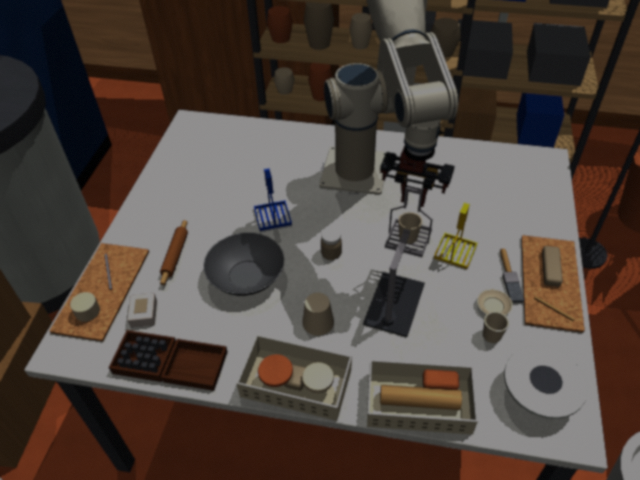

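The carrier is free of the hook, level, with the cup in place at (410,225); pan rim at columns 204–284, top row 236. Quick check of the pan centre and the path in tool axes.

```bash
python3 - <<'E'
from h import *
from scipy.spatial.transform import Rotation as R
T=snap('top');S=snap('scene');a=np.linspace(0,2*np.pi,72)
for q in((.531,-.248),(.525,-.250),(.52,-.25)):
    P=np.c_[q[0]+.12*np.cos(a),q[1]+.12*np.sin(a),0*a+.065]
    print(q,[np.r_[proj(p,P).min(0),proj(p,P).max(0)].round().tolist() for p in(T,S)])
s=sensors.observe();M=R.from_rotvec(s['eef_rot']).as_matrix()
print(M.T@(np.array([.528,-.248,s['eef_pos'][2]])-s['eef_pos']))
E
```

```text
(0.531, -0.248) [[366.0, 183.0, 453.0, 268.0], [204.0, 232.0, 285.0, 294.0]]
(0.525, -0.25) [[367.0, 185.0, 454.0, 270.0], [204.0, 230.0, 285.0, 292.0]]
(0.52, -0.25) [[367.0, 187.0, 454.0, 272.0], [204.0, 229.0, 286.0, 291.0]]
[-1.50304401e-01 -4.50201303e-01  4.07492977e-05]
```

>>> arm_command --rows '[[[0,-0.004,0],0],[[0,-0.008,0],0],[[0,-0.012,0],0],[[0,-0.016,0],0],[[0,-0.02,0],0],[[0,-0.02,0],0],[[0,-0.02,0],0],[[0,-0.02,0],0],[[0,-0.02,0],0],[[0,-0.02,0],0]]'

```text
time_s: 12.3
eef_pos: [0.4231, 0.0601, 0.3278]
eef_rot: [0.241, 3.132, -0.0]
ft_force: [-0.1, -0.0, -6.1]
grip_width: 0.0436
finger_force: 40.0
```

>>> arm_command --rows '[[[-0.004,-0.02,0],0],[[-0.008,-0.02,0],0],[[-0.012,-0.02,0],0],[[-0.016,-0.02,0],0],[[-0.018,-0.02,0],0],[[-0.018,-0.02,0],0],[[-0.018,-0.02,0],0],[[-0.018,-0.02,0],0],[[-0.016,-0.02,0],0],[[-0.012,-0.02,0],0]]'

```text
time_s: 13.55
eef_pos: [0.5317, -0.1589, 0.3277]
eef_rot: [-0.241, -3.132, 0.0]
ft_force: [0.2, -0.3, -6.5]
grip_width: 0.0438
finger_force: 40.0
```

>>> arm_command --rows '[[[-0.008,-0.02,0],0],[[-0.004,-0.018,0],0],[[-0.002,-0.016,0],0],[[0,-0.013,0],0],[[0,-0.01,0],0],[[0,-0.007,0],0],[[0,-0.004,0],0],[[0,-0.002,0],0],[[0,0,0],0],[[0,0,0],0]]'

```text
time_s: 14.8
eef_pos: [0.5317, -0.2481, 0.3277]
eef_rot: [-0.24, -3.132, -0.0]
ft_force: [-0.0, 0.9, -6.0]
grip_width: 0.0441
finger_force: 40.0
```

```bash
python3 - <<'E'
from h import *
s=sensors.observe();print(s['time_s'],s['eef_pos'],s['eef_rot'],s['ft_force'],s['wrist_torque'],s['grip_width'])
S=snap('scene')['image'][130:330,130:430,::-1];W=snap('wrist')['image'][:,:,::-1]
cv2.imwrite('pics/f1.png',np.hstack([cv2.resize(S,(450,300),interpolation=cv2.INTER_CUBIC),cv2.resize(W[100:480,100:500],(316,300))]))
E
```

```text
14.8 [ 0.53174089 -0.24807606  0.32767722] [-2.39581383e-01 -3.13241903e+00 -1.89947543e-04] [-0.00684767  0.85374955 -6.03711579] [0.00198922 0.02884083 0.01822703] 0.0441032393921862
```

View pics/f1.png

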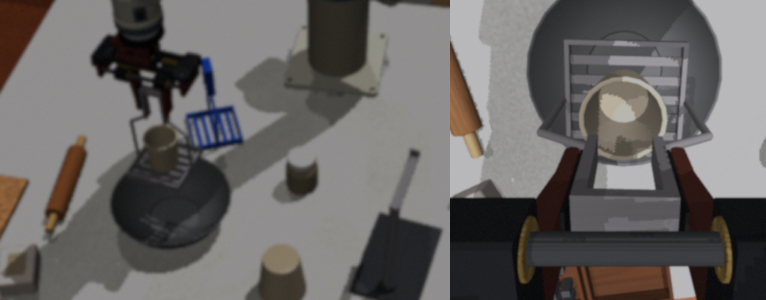

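The carrier hangs level over the grey pan (wrist crop: pan mid-column 624, tray mid 627), with the cup upright on it and nothing else disturbed. I'll let it settle and hand in.

>>> arm_command --rows '[[[0,0,0],0],[[0,0,0],0],[[0,0,0],0],[[0,0,0],0],[[0,0,0],0],[[0,0,0],0],[[0,0,0],0],[[0,0,0],0],[[0,0,0],0],[[0,0,0],0]]'

```text
time_s: 16.15
eef_pos: [0.5317, -0.2484, 0.3277]
eef_rot: [0.24, 3.132, -0.0]
ft_force: [0.5, 0.6, -5.9]
grip_width: 0.0436
finger_force: 40.0
```

```bash
python3 -c "
from h import *
print(job_done())"
```

```text
the job is handed in; nothing more can be done
None
```

The steel carrier, with its cup upright, is held level and still over the middle of the grey pan, about 95 mm above the rim; the job was handed in after about 16 s, and no verdict came back.

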